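Step the circuit board on by one connector

ROBOT

A 6-joint arm with a two-finger parallel gripper is mounted at the origin on the work surface. World frame = base frame: x ahead of the robot, y to its left, z up, the work surface at z = 0. Lengths are in mm, angles in rad, forces in N, time in s.
With the tool pointing down it reaches from about 300 to 875 mm from the base axis. Payload 4.2 kg.
Tool frame: the origin (TCP) lies midway between the tips of the shut fingers; the grasp point (between the pads) lies 19 mm behind it; z points along the fingers, y is the line along which they close (so a half turn about z gives the same grasp; the last joint's range is limited). The gripper opens to 85 mm and grips with 20 to 120 N. Pads are 22 mm wide; open, the fingers measure 114 mm over their backs; the gripper's body (76 mm by 85 mm) begins 54 mm behind the grasp point. The pads swing forward as they close: fully open they stand 13 mm farther back than shut.
Start: joints at [1.112, 0.32, 1.565, -0, 1.257, -0.02], TCP at [244.294, 520.54, 231.338] pointing down, gripper open.
Joint ranges: [-3.11, 3.11], [-0.84, 2.01], [0.21, 2.61], [-1.34, 4.49], [0.05, 2.63], [-2.56, 2.56]. Speed limits (rad/s): [2.57, 2.57, 3.14, 3.14, 3.14, 3.14].

INTERFACE

Orientations are given as a unit quaternion [w, x, y, z].
In Python, from plant import readout, eyes, bot gives the robot as it stands. The module is installed in compiled form; this text tells all that it offers.
- The arm moves only by the shell command python3 -m creep 'ROWS'. ROWS is JSON, one flat list of numbers, 7 for each row, row after row: the gripper's target within -1 to 1 (shut at 1, half-way at 0, fully open at -1), then the shift along the tool's x, y, z in mm, then the turn, a rotation vector about the tool's x, y, z in rad. A call has exactly 10 rows; each row is the pose to reach, as a shift and turn from the pose commanded when the call began, along the tool's axes at that moment; what a row does not reach only later rows make up. A row lasts 1/12 s, in which the tool goes at most 41.7 mm and 7.16 degrees, less where a joint would pass 70% of its speed; a pose out of reach is approached as far as the arm can. A call with a gripper value outside its range is refused whole. The fingers move at their own pace and stop on an object; the grip force is fixed at half the most. Time passes only in rows, so rows that repeat a pose let the fingers close, or fill a call up. It gives the time, the measured TCP pose, the force, the opening and the grip force at its end, in the units of the state.
- readout.state(): the state, without advancing time (a new reading comes with each control period).
- eyes.camera(name): name is "side" or "top" or "wrist"; returns (picture, depth): 384x512x3 uint8, red, green, blue; 384x512 float32, mm along the optical axis (not along the pixel's ray), 0 where there is no reading.
- eyes.calibration(name): a dict with "fx", "fy", "cx", "cy" (pixels), "view" (4x4, takes a point from world to camera coordinates). Camera axes: x right, y down, z forward; pixel columns grow to the right and rows downward; lengths in mm; the calibration is good to about 2 mm. The wrist camera is an equidistant fisheye: a pixel r from the principal point sees the ray r / f radians off the axis. A picture is of the moment at which its call begins: read the wrist's pose just before it. calibration takes no time and is no camera call; for the wrist camera it gives the pose at the moment of the call.
- bot.sign_off(): hands the job in; it is judged then, once.
The state is a dict: "t": time; "joints": joint angles; "qd": joint speeds; "effort": joint torques, N m; "ee_pos": TCP position; "tool_rot": TCP orientation; "force": force on the tool from outside, world axes, zero at the start; "moment": the same for the moment, N m; "gripper_width": finger opening in mm; "gripper_force": force on a finger pad.
Only numpy, scipy, OpenCV 4.12 (cv2) and the standard library are available. Lean on these libraries where they do the work, as an engineer would, in place of code of your own. Each camera call takes 0.05 s, during which the arm holds its last target. There are 200 camera calls.

TASK

Step the circuit board on by one connector: with the fingertips, push the orange spoke handle of the hand wheel gently round clockwise (seen from above) through exactly one full turn, so that it stands at the red mark on the dial again, without pinching the handle or touching the board and its carriage. Then press the green button fully down to record the new place, let it spring back, and move clear. Leave all the loose things where they stand.

Things in the scene. Friction and masses are not known exactly. Their poses are not given: they have to be found in the camera images.
- step_wheel (a joint): angle of the hand wheel in rad: 0 at the start, grows clockwise seen from above, 6.283 after one turn. Turns about an upright axis with light dry friction (about 2 N at the handle) and stays where it is left. It can run on beyond one turn; a stop lies 0.6 rad back from the start.
- wheel_centre (a point): point on the wheel's upright axis, at the top of its 30 mm wide aluminium hub, 79 mm above the bench. The wheel has a black round rim (58 mm radius to its middle, bar 12 mm thick, top of rim 71 mm above the bench) and three steel spokes, and turns above a fixed white dial of 80 mm radius whose top is 48 mm above the bench.
- spoke_handle: upright orange handle standing on the wheel's rim, 58 mm from the wheel's axis, 18 mm across; origin at its lower end on its centre line, 69 mm above the bench (inside the rim's thickness), its rounded top 50 mm above that. It goes round with the wheel and is a sleeve that also spins freely on its own pin.
- red_mark (a point): centre of the red mark, 13 x 9 mm, on the white fixed dial, 72.5 mm from the wheel's axis, just outside the rim, 49 mm above the bench; at the start the handle stands beside it, in the same direction from the axis. It does not turn with the wheel.
- board_carriage: dark carriage, 90 x 220 mm, with a black circuit board and rows of metal jacks, beyond the wheel as seen from the robot; origin under its centre, 40 mm above the bench, tops of the jacks 66 mm above the bench. The wheel drives it 24 mm (one jack spacing) along its own +y (long) axis per turn. Not to be touched.
- record (a joint): travel of the green button in m: 0 up, 0.006 fully down; a spring, 1 N to start it and 5 N at the bottom, returns it.
- record_top (a point): centre of the top face of the green button (34 mm across, pressed straight down) 43 mm above the bench and 10 mm above the black collar (44 mm across) of a grey pod, 70 x 70 mm, 28 mm high, to the left of the wheel.
- loose_jack: small loose metal network jack, 18 x 16 x 14 mm, standing on the base plate; leave alone. Origin at the centre of its underside.
- flux_bottle: small white bottle with red cap, 32 mm across, 70 mm high, standing on the base plate; leave alone. Origin at the centre of its underside.
- solder_reel: steel reel standing on end, 56 mm across, 40 mm high; leave alone. Origin at the centre of its underside.
- screwdriver: screwdriver lying on the bench; leave alone. Origin on its underside, near the middle of its length.
- parts_tray: black open tray, 130 x 90 x 30 mm; leave alone. Origin at the centre of its underside.
- spare_board: loose green circuit board, 70 x 100 mm, with two metal jacks, 17 mm high in all; leave alone. Origin at the centre of its underside.

How it is judged (in metres and radians):
On the way, in this order (a step that is already met when the one before it is completed fails the run):
1. the wheel has been pushed exactly one turn clockwise (within 0.2 rad) and stands still (value of joint step_wheel between 6.083 and 6.483 rad and velocity of joint step_wheel between -0.05 and 0.05 rad/s), for 0.2 s.
2. the green button is pressed fully down (4.5 mm or more) (value of joint record above 0.0045 m), for 0.05 s.
At the end, for the whole second after the job is handed in: the wheel is one turn (6.283 rad, within 0.2 rad) clockwise from its start and at rest, the button has sprung back up (under 1 mm), and every loose thing is within 15 mm of where it stood (value of joint step_wheel between 6.083 and 6.483 rad and value of joint record below 0.001 m and velocity of joint step_wheel between -0.02 and 0.02 rad/s and distance of each of loose_jack, flux_bottle, solder_reel, screwdriver, parts_tray, spare_board from where it was at the start of the episode below 0.015 m); the robot touches nothing.
It fails at once if the button is pressed (beyond 3 mm) while the wheel is not at one turn (value of joint record above 0.003 m and not (value of joint step_wheel between 6.083 and 6.483 rad)).
It fails at once if the wheel is turned over 0.9 rad past one turn, or over 0.4 rad backwards from its start (value of joint step_wheel above 7.18 rad or value of joint step_wheel below -0.4 rad).
It fails at once if the handle is pinched or shoved hard (over 30 N of finger contact) (contact force between spoke_handle and the fingers above 30 N).
It fails at once if the board or its carriage is touched (over 2 N) (contact force between board_carriage and the fingers above 2 N or contact force between board_carriage and the arm above 2 N).
It fails at once if a loose thing is moved, lifted or carried (over 25 mm) (distance of any of loose_jack, flux_bottle, solder_reel, screwdriver, parts_tray, spare_board from where it was at the start of the episode above 0.025 m).
It also fails if it takes over 64 s, if anything falls off the work surface, if the arm or the gripper's body presses on something with over 40 N, if the wrist force passes 120 N, or if a joint passes its speed limit or range.

## Working session

There is one attempt and no reset: what is moved stays moved. The work goes in short steps, Python scripts to look and compute and a shell command to move; the robot and the scene stay as the last step left them, time stands still between calls to the robot, and variables do not carry over. Pictures are saved under pics/ and viewed, at most 10 in all, crops included, and the job is handed in when it is done.

```bash
mkdir -p pics; cat > h.py <<'E'
import numpy as np,cv2
from plant import readout,eyes,bot
def pts(name):
    im,d=eyes.camera(name);c=eyes.calibration(name)
    v,u=np.indices(d.shape)
    P=np.stack([(u-c['cx'])/c['fx']*d,(v-c['cy'])/c['fy']*d,d,np.ones_like(d)],-1)
    W=P@np.linalg.inv(np.array(c['view'])).T
    return im,d,W[...,:3],c
E
python3 - <<'E'
from h import *
s=readout.state();print(s['t'],s['ee_pos'],s['tool_rot'],s['gripper_width'])
for n in('top','side'):
    im,d,W,c=pts(n);cv2.imwrite(f'pics/{n}0.png',im[...,::-1]);np.savez(f'{n}0.npz',im=im,W=W,d=d)
    hsv=cv2.cvtColor(im,cv2.COLOR_RGB2HSV)
    for k,lo,hi in(('orange',(5,150,120),(20,255,255)),('red',(0,150,100),(4,255,255)),('green',(45,100,60),(85,255,255))):
        m=cv2.inRange(hsv,lo,hi);N,L,S,C=cv2.connectedComponentsWithStats(m)
        for i in range(1,N):
            if S[i,4]>15:
                w=W[(L==i)&(d>0)];print(n,k,S[i],C[i].round(1),np.median(w,0).round(1) if len(w) else 0, np.percentile(w[:,2],95).round(1) if len(w) else 0)
E
```

```text
0.0 [244.05444384 520.12188739 230.47773965] [-2.07330759e-04  2.17609508e-01  9.76035506e-01 -8.66516599e-04] 85.35692898768137
top orange [262 150  10   3  27] [266.3 150.9] [684.  -20.6  40.3] 44.4
top red [276  82  32   6  37] [293.6  82.4] [ 939.8 -127.3   57.8] 67.7
top red [276  84  29  22 530] [289.7  95.9] [ 901.7 -112.1    5.5] 59.6
top green [363 170  30  27 368] [377.3 184. ] [ 559.4 -442.8    3.9] 12.0
top green [240 193   9   9  64] [243.9 196.7] [512.3  62.9  44.3] 52.5
side orange [303 190   6   6  22] [305.5 192.3] [685.1 -19.1  38.6] 41.2
side orange [262 227   7   6  33] [265.2 229.8] [ 480.2 -176.8  115.9] 118.2
side red [362 177  48  32 337] [384.4 195.7] [ 920.8 -108.6    6.4] 60.0
side red [257 262   6   6  27] [259.5 264.9] [ 435.1 -249.    83.4] 85.4
side red [234 320  41  31 463] [253.9 334.7] [ 370.3 -375.3   22.3] 25.5
side green [240 186  11   9  76] [245.  190.1] [514.1  56.2  41.3] 44.0
side green [328 314  36  45 998] [343.5 337.3] [ 560.3 -448.2    3. ] 5.2
```

View pics/top0.png

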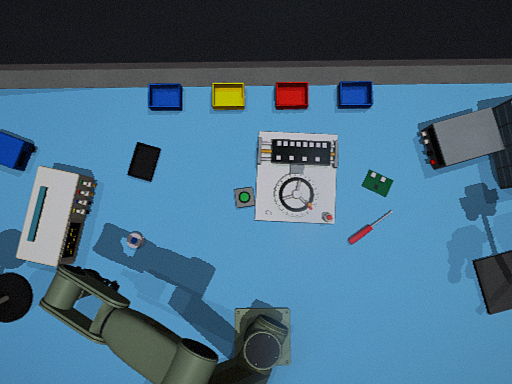

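View pics/side0.png

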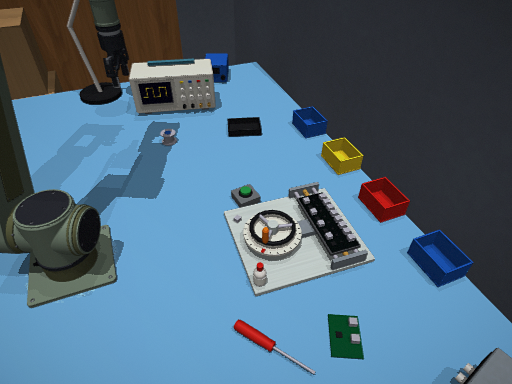

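The top view shows the wheel at about (296,194), the orange handle at (308,206), the bottle at (327,217), the button at (244,197) and the carriage beyond the wheel at (300,150). The side view has the handle at (265,230), the bottle at (260,273) and the button at (245,190).

```bash
python3 - <<'E'
from h import *
from scipy.optimize import least_squares
for n in('top','side'):
    z=np.load(n+'0.npz');im,W=z['im'],z['W'];g=im.max(-1)
    b=(abs(W[...,0]-520)<110)&(abs(W[...,1]+135)<110)
    hs=cv2.cvtColor(im,cv2.COLOR_RGB2HSV)
    m=b&(g<75)&(W[...,2]>60)&(W[...,2]<80);p=W[m]
    m2=m&(np.hypot(W[...,0]-525,W[...,1]+137)<75);p=W[m2]
    f=least_squares(lambda q:np.hypot(p[:,0]-q[0],p[:,1]-q[1])-q[2],[520,-137,58],loss='soft_l1',f_scale=2)
    print(n,'rim',len(p),f.x.round(1),np.median(p[:,2]).round(1),np.sqrt(np.median(f.fun**2)).round(2))
    m=b&(hs[...,0]<22)&(hs[...,1]>110)&(g>90)&(W[...,2]>40)
    N,L,S,C=cv2.connectedComponentsWithStats(m.astype(np.uint8))
    for i in range(1,N):
        if S[i,4]>3: print(' or/red',S[i],C[i].round(1),W[L==i].mean(0).round(1),W[L==i].max(0).round(1),im[L==i].mean(0).round())
    # dial: white at z 44..52
    m=b&(g>150)&(hs[...,1]<60)&(abs(W[...,2]-48)<5)&(np.hypot(W[...,0]-f.x[0],W[...,1]-f.x[1])<90);p=W[m]
    print(' dial n',len(p),p[:,:2].min(0),p[:,:2].max(0),np.median(p[:,2]))
z=np.load('top0.npz')['im'][120:235,225:350,::-1];s=np.load('side0.npz')['im'][170:300,215:385,::-1]
a=cv2.resize(z,None,fx=4.6,fy=4.6,interpolation=3)[:, :400*2];b=cv2.resize(s,None,fx=4.6,fy=4.6,interpolation=3)
cv2.imwrite('pics/tc.png',a);cv2.imwrite('pics/sc.png',b)
for n in('top','side'):
    c=eyes.calibration(n);print(n,c['fx'],c['cx'],c['cy'],np.linalg.inv(np.array(c['view']))[:3,3].round())
E
```

```text
top rim 198 [ 519.8 -128.    56.9] 70.4 2.17
 or/red [308 203   4   4  12] [309.2 204.3] [ 479.7 -171.   120.8] [ 484.7 -166.3  125.7] [172. 118.  76.]
 dial n 608 [ 440.0138946  -208.07392029] [595.90495163 -51.93079835] 48.09231747806905
side rim 459 [ 519.1 -135.4   57.5] 68.4 2.1
 or/red [262 227   7  16  96] [265.  234.4] [ 479.1 -178.3  100. ] [ 507.  -128.8  118.7] [138.  70.  20.]
 or/red [261 248   4   5  15] [262.5 250.3] [ 470.5 -184.9   48.1] [ 475.2 -176.7   50.5] [169.  42.  37.]
 or/red [258 262   3   3   5] [259. 263.] [ 436.3 -243.    83.6] [ 439.1 -241.7   85.4] [193.  30.  25.]
 dial n 841 [ 442.10220707 -211.84291955] [601.08287207 -57.39844929] 46.857446724062925
top 486.77224402641235 257.07078177317874 187.35374511082867 [ 410.   -3. 1847.]
side 367.011075432465 256.3351745645013 188.43086386955432 [ 223. -735.  804.]
```

View pics/tc.png

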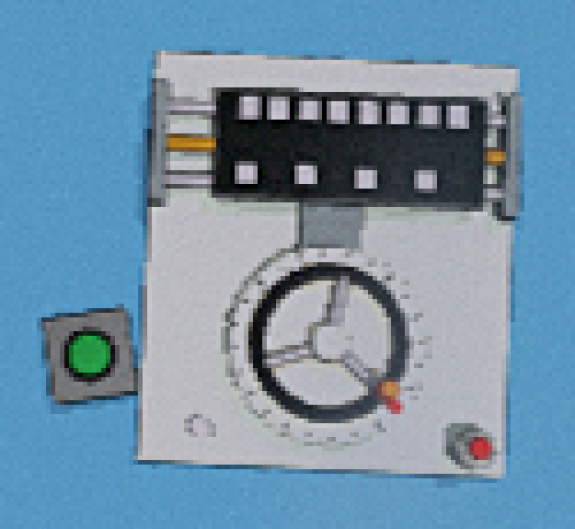

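View pics/sc.png

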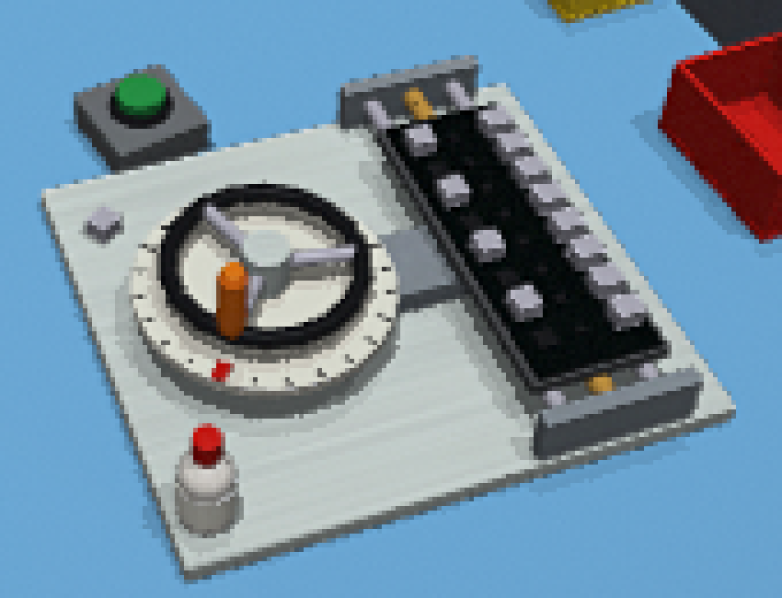

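Averaging both views puts the wheel centre at about (520,-132), the handle at (480,-174), which is 58 mm out and so consistent, and the button at (513,59). I'll turn the tool so that tool x = world +Y and tool y = world +X, shut the fingers, and travel high.

```bash
python3 -m creep '[1,-27,-17,3,0,0,0.113, 1,-55,-34,6,0,0,0.227, 1,-82,-51,9,0,0,0.34, 1,-110,-68,12,0,0,0.453, 1,-137,-85,15,0,0,0.567, 1,-164,-102,18,0,0,0.68, 1,-192,-119,21,0,0,0.793, 1,-219,-136,24,0,0,0.906, 1,-247,-153,27,0,0,1.02, 1,-274,-170,30,0,0,1.133]'
python3 -c "
from h import *
s=readout.state();print(s['t'],s['ee_pos'],s['tool_rot'],s['joints'],s['gripper_width'])"
```

```text
t: 0.93
ee_pos: [420.6, 248.6, 200.9]
tool_rot: [-0.0, 0.709, 0.705, -0.0]
force: [0.7, 0.2, 0.3]
gripper_width: 0.0
gripper_force: 0.0
0.9333 [420.56482702 248.638885   200.92759184] [-6.30270808e-05  7.09429205e-01  7.04776669e-01 -2.13595885e-04] [5.10380581e-01 2.07460129e-01 1.80269820e+00 7.48158072e-06
 1.13187967e+00 5.16957092e-01] 0.04237383554364
```

```bash
python3 -m creep '[1,-34,8,4,0,0,0, 1,-68,16,8,0,0,0, 1,-104,25,12,0,0,0, 1,-140,34,16,0,0,0, 1,-176,43,20,0,0,0, 1,-212,52,24,0,0,0, 1,-248,60,28,0,0,0, 1,-284,68,32,0,0,0, 1,-318,76,36,0,0,0, 1,-350,84,40,0,0,0]'
python3 -m creep '[1,-25,3,0,0,0,0, 1,-50,6,0,0,0,0, 1,-70,8,0,0,0,0, 1,-84,10,0,0,0,0, 1,-91,11,5,0,0,0, 1,-91,11,20,0,0,0, 1,-91,11,40,0,0,0, 1,-91,11,58,0,0,0, 1,-91,11,68,0,0,0, 1,-91,11,73,0,0,0]'
python3 -c "
from h import *
im,d,W,c=pts('side');cv2.imwrite('pics/s2.png',cv2.resize(im[150:300,180:380,::-1],None,fx=4,fy=4,interpolation=3))"
```

```text
t: 1.77
ee_pos: [503.6, -101.9, 160.8]
tool_rot: [-0.0, 0.708, 0.706, -0.0]
force: [0.5, 0.2, -0.2]
gripper_width: -0.3
gripper_force: 0.0
t: 2.6
ee_pos: [513.6, -189.8, 86.5]
tool_rot: [-0.002, 0.707, 0.707, -0.001]
force: [-0.2, -0.3, 0.5]
gripper_width: -0.3
gripper_force: 0.0
```

View pics/s2.png

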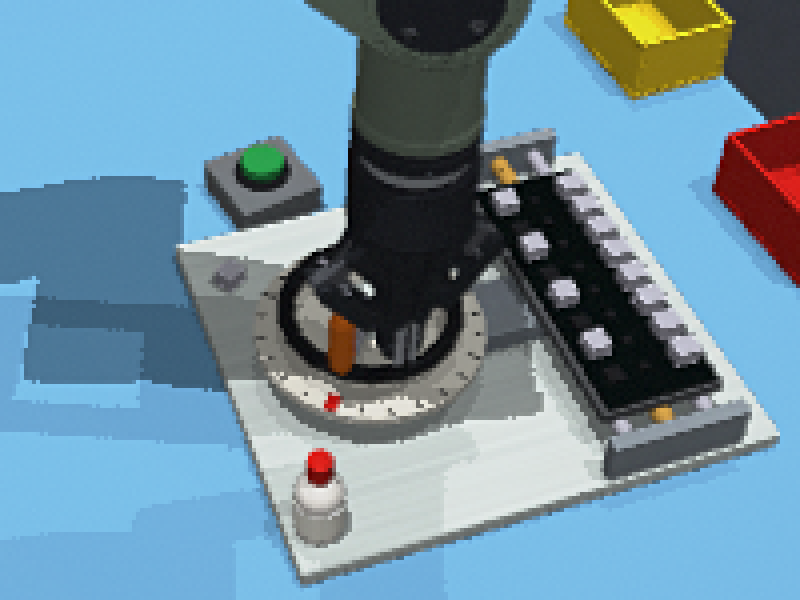

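The shut fingertips are at (405,350), on the counter-clockwise side of the handle at (343,345), with a clear gap and nothing touched. Next I'll work out the circle waypoints about (520,-132) at r=58.

```bash
python3 - <<'E'
from h import *
s=readout.state();print(s['t'],s['ee_pos'].round(1) if hasattr(s['ee_pos'],'round') else s['ee_pos'])
p=np.array(s['ee_pos'][:2]);C=np.array([519.7,-132]);a0=np.degrees(np.arctan2(*(p-C)[::-1]));print(a0)
w=lambda a:C+58*np.array([np.cos(np.radians(a)),np.sin(np.radians(a))])
a=-96;ref=p
for c in range(8):
    r=[]
    for k in range(1,11): q=np.round(w(a-5*k)-ref).astype(int);r.append(f"{q[1]},{q[0]}")
    print(c,a,' '.join(r),(q+ref).round());ref=ref+q;a-=50
E
```

```text
2.65 [ 513.7 -189.9   86.5]
-95.88480982198935
0 -96 1,-5 2,-10 4,-15 6,-19 8,-24 11,-28 14,-32 18,-36 21,-39 25,-42 [ 472. -165.]
1 -146 5,-3 9,-5 14,-7 19,-8 24,-9 29,-10 34,-10 39,-10 44,-9 49,-8 [ 464. -116.]
2 -196 5,2 9,4 14,6 18,9 22,12 26,16 29,19 32,24 35,28 37,32 [496. -79.]
3 -246 2,5 3,10 4,15 5,20 5,25 5,30 4,35 3,40 1,45 -1,49 [545. -80.]
4 -296 -2,5 -5,9 -8,13 -12,17 -16,20 -20,23 -24,26 -28,28 -33,30 -38,31 [ 576. -118.]
5 -346 -5,1 -10,2 -15,2 -20,2 -25,1 -30,0 -35,-2 -40,-4 -44,-6 -48,-9 [ 567. -166.]
6 -396 -4,-3 -8,-7 -11,-11 -14,-15 -17,-19 -19,-23 -21,-28 -22,-33 -23,-38 -24,-43 [ 524. -190.]
7 -446 0,-5 0,-10 1,-15 2,-20 4,-25 6,-29 8,-34 11,-38 14,-42 18,-46 [ 478. -172.]
```

```bash
python3 -m creep '[1,0,0,-4,0,0,0, 1,0,0,-8,0,0,0, 1,1,-3,-8,0,0,0, 1,1,-5,-8,0,0,0, 1,2,-8,-8,0,0,0, 1,2,-10,-8,0,0,0, 1,3,-12,-8,0,0,0, 1,4,-15,-8,0,0,0, 1,5,-17,-8,0,0,0, 1,6,-19,-8,0,0,0]'
python3 -m creep '[1,1,-2,0,0,0,0, 1,2,-5,0,0,0,0, 1,4,-7,0,0,0,0, 1,5,-9,0,0,0,0, 1,7,-11,0,0,0,0, 1,8,-13,0,0,0,0, 1,10,-15,0,0,0,0, 1,12,-17,0,0,0,0, 1,15,-20,0,0,0,0, 1,19,-23,0,0,0,0]'
python3 - <<'E'
from h import *
im,d,W,c=pts('side');cv2.imwrite('pics/s3.png',cv2.resize(im[150:300,180:380,::-1],None,fx=4,fy=4,interpolation=3))
E
```

```text
t: 3.48
ee_pos: [496.0, -185.3, 96.5]
tool_rot: [0.001, 0.707, 0.707, 0.0]
force: [0.6, -2.6, -0.5]
gripper_width: 0.1
gripper_force: 1.2
t: 4.32
ee_pos: [472.2, -165.7, 96.3]
tool_rot: [-0.0, 0.707, 0.707, -0.0]
force: [1.2, -2.3, 1.2]
gripper_width: -0.1
gripper_force: 1.2
```

View pics/s3.png

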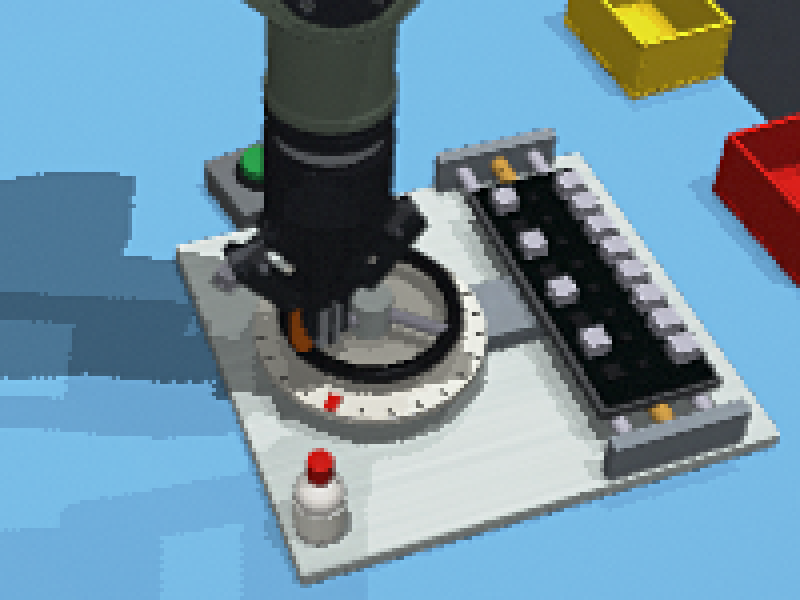

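The fingertips at (325,325) push the handle, now at (300,330), clockwise off the red mark with about 2.5 N. Continuing round.

```bash
python3 -m creep '[1,5,-3,0,0,0,0, 1,9,-5,0,0,0,0, 1,14,-7,0,0,0,0, 1,19,-8,0,0,0,0, 1,24,-9,0,0,0,0, 1,29,-10,0,0,0,0, 1,34,-10,0,0,0,0, 1,39,-10,0,0,0,0, 1,44,-9,0,0,0,0, 1,49,-8,0,0,0,0]'
python3 -m creep '[1,5,2,0,0,0,0, 1,9,4,0,0,0,0, 1,14,6,0,0,0,0, 1,18,9,0,0,0,0, 1,22,12,0,0,0,0, 1,26,16,0,0,0,0, 1,29,19,0,0,0,0, 1,32,24,0,0,0,0, 1,35,28,0,0,0,0, 1,37,32,0,0,0,0]'
```

```text
t: 5.2
ee_pos: [464.6, -116.2, 96.2]
tool_rot: [-0.0, 0.707, 0.707, -0.0]
force: [-0.1, -3.1, -0.6]
gripper_width: 0.7
gripper_force: 1.4
t: 6.03
ee_pos: [496.8, -79.1, 96.1]
tool_rot: [-0.001, 0.707, 0.707, -0.0]
force: [-1.9, -0.1, 0.0]
gripper_width: -0.1
gripper_force: 1.2
```

```bash
python3 -m creep '[1,2,5,0,0,0,0, 1,3,10,0,0,0,0, 1,4,15,0,0,0,0, 1,5,20,0,0,0,0, 1,5,25,0,0,0,0, 1,5,30,0,0,0,0, 1,4,35,0,0,0,0, 1,3,40,0,0,0,0, 1,1,45,0,0,0,0, 1,-1,49,0,0,0,0]'
python3 -c "
from h import *
im,d,W,c=pts('side');cv2.imwrite('pics/s4.png',cv2.resize(im[150:300,180:380,::-1],None,fx=4,fy=4,interpolation=3))"
```

```text
t: 6.87
ee_pos: [546.6, -80.9, 96.3]
tool_rot: [0.0, 0.708, 0.707, 0.0]
force: [-2.0, 1.4, -0.9]
gripper_width: 0.2
gripper_force: 1.3
```

View pics/s4.png

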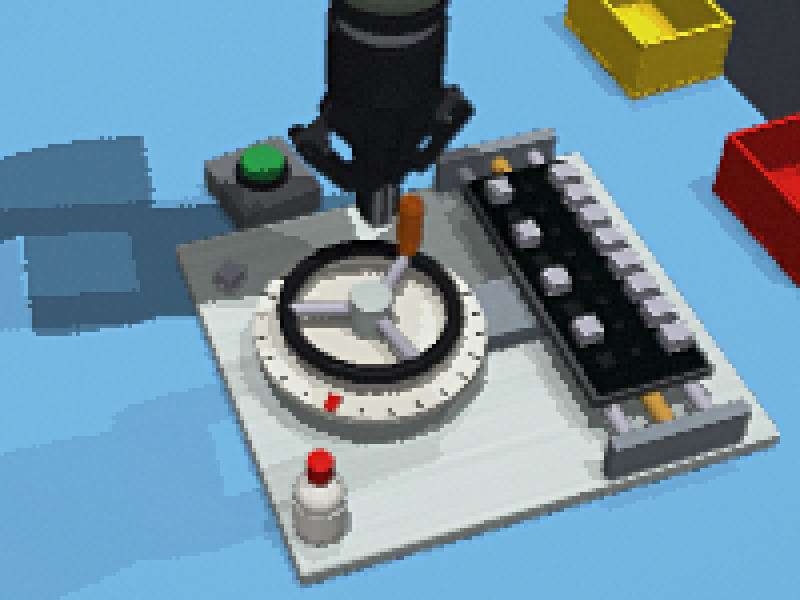

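The handle, at (410,225), is a little over halfway round with the fingertips at (380,205) behind it. The board has advanced and nothing else has moved.

```bash
python3 -m creep '[1,-2,5,0,0,0,0, 1,-5,9,0,0,0,0, 1,-8,13,0,0,0,0, 1,-12,17,0,0,0,0, 1,-16,20,0,0,0,0, 1,-20,23,0,0,0,0, 1,-24,26,0,0,0,0, 1,-28,28,0,0,0,0, 1,-33,30,0,0,0,0, 1,-38,31,0,0,0,0]'
python3 -m creep '[1,-5,1,0,0,0,0, 1,-10,2,0,0,0,0, 1,-15,2,0,0,0,0, 1,-20,2,0,0,0,0, 1,-25,1,0,0,0,0, 1,-30,0,0,0,0,0, 1,-35,-2,0,0,0,0, 1,-40,-4,0,0,0,0, 1,-44,-6,0,0,0,0, 1,-48,-9,0,0,0,0]'
```

```text
t: 7.75
ee_pos: [577.4, -119.3, 96.4]
tool_rot: [0.0, 0.707, 0.707, 0.0]
force: [-0.3, 1.6, -0.6]
gripper_width: -0.1
gripper_force: 1.3
t: 8.58
ee_pos: [567.7, -167.3, 96.4]
tool_rot: [0.0, 0.708, 0.707, 0.0]
force: [1.7, 3.0, 1.4]
gripper_width: -0.1
gripper_force: 1.5
```

```bash
python3 -m creep '[1,-4,-3,0,0,0,0, 1,-8,-7,0,0,0,0, 1,-11,-11,0,0,0,0, 1,-14,-15,0,0,0,0, 1,-17,-19,0,0,0,0, 1,-19,-23,0,0,0,0, 1,-21,-28,0,0,0,0, 1,-22,-32,0,0,0,0, 1,-23,-35,0,0,0,0, 1,-23,-36,0,0,0,0]'
cat > cmp.py <<'E'
from h import *
im,d,W,c=pts('side');s=readout.state();print(s['t'],np.round(s['ee_pos'],1),np.round(s['force'],1))
z=np.load('side0.npz')
C=np.array([520.5,-135.0]);A=[]
for I,w in((z['im'],z['W']),(im,W)):
    hs=cv2.cvtColor(I,cv2.COLOR_RGB2HSV)
    m=(abs(w[...,0]-520)<80)&(abs(w[...,1]+135)<80)&(w[...,2]>72)&(w[...,2]<123)&(hs[...,0]>=8)&(hs[...,0]<22)&(hs[...,1]>170)&(I.max(-1)>60)
    N,L,S,cc=cv2.connectedComponentsWithStats(m.astype(np.uint8));i=1+S[1:,4].argmax()
    p=np.median(w[L==i],0);A.append(np.degrees(np.arctan2(p[1]-C[1],p[0]-C[0])));print(S[i],cc[i].round(1),p.round(1),A[-1].round(1))
print('turned cw deg (mod 360)',(A[0]-A[1])%360)
import sys
if len(sys.argv)>1: cv2.imwrite(sys.argv[1],cv2.resize(im[150:300,180:380,::-1],None,fx=4,fy=4,interpolation=3))
E
python3 cmp.py pics/s5.png
```

```text
t: 9.42
ee_pos: [531.0, -190.0, 96.4]
tool_rot: [-0.0, 0.708, 0.707, -0.0]
force: [1.8, 0.4, 0.3]
gripper_width: -0.0
gripper_force: 1.1
9.4667 [ 531.1 -190.    96.4] [1.9 0.2 1.9]
[262 227   7  16  85] [264.9 234.6] [ 478.3 -179.9  102.8] -133.2
[274 228   7  16  91] [276.8 235.7] [ 504.8 -194.3  102.3] -104.8
turned cw deg (mod 360) 331.60780390572864
```

View pics/s5.png

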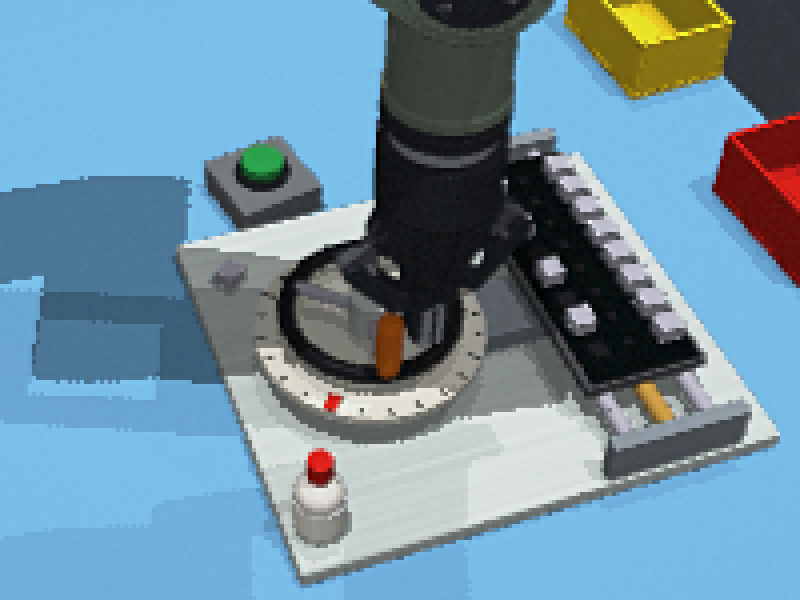

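The handle at (388,345) is 28° short of the mark, with the fingertips 26° behind it. One slow push of about 27°.

```bash
python3 -m creep '[1,0,-4,0,0,0,0, 1,0,-8,0,0,0,0, 1,0,-12,0,0,0,0, 1,0,-16,0,0,0,0, 1,1,-19,0,0,0,0, 1,1,-22,0,0,0,0, 1,2,-24,0,0,0,0, 1,2,-26,0,0,0,0, 1,2,-27,0,0,0,0, 1,2,-27,0,0,0,0]'; python3 cmp.py
```

```text
t: 10.3
ee_pos: [504.2, -187.9, 96.3]
tool_rot: [-0.0, 0.707, 0.707, -0.0]
force: [0.3, -0.8, -0.1]
gripper_width: -0.5
gripper_force: 0.8
10.35 [ 504.3 -187.9   96.2] [ 0.2 -1.3  0.8]
[262 227   7  16  85] [264.9 234.6] [ 478.3 -179.9  102.8] -133.2
[263 229   7  14  74] [266.3 236. ] [ 480.  -183.5   97.9] -129.9
turned cw deg (mod 360) 356.6245816437867
```

The handle is within 3° of its start. I'll back off, lift, move over to the button at height and check again from there.

```bash
python3 -m creep '[1,-1,4,0,0,0,0, 1,-2,8,0,0,0,0, 1,-2,12,0,0,0,0, 1,-2,12,-10,0,0,0, 1,-2,12,-25,0,0,0, 1,-2,12,-45,0,0,0, 1,-2,12,-60,0,0,0, 1,-2,12,-70,0,0,0, 1,18,11,-72,0,0,0, 1,44,10,-72,0,0,0]'
python3 -m creep '[1,30,0,0,0,0,0, 1,60,0,0,0,0,0, 1,90,0,0,0,0,0, 1,120,0,0,0,0,0, 1,145,0,0,0,0,0, 1,170,0,0,0,0,0, 1,185,0,0,0,0,0, 1,195,0,0,0,0,0, 1,200,0,0,0,0,0, 1,203,0,0,0,0,0]'
python3 cmp.py
python3 - <<'E'
from h import *
s=readout.state();im,d=eyes.camera('wrist');c=eyes.calibration('wrist')
hs=cv2.cvtColor(im,cv2.COLOR_RGB2HSV);m=cv2.inRange(hs,(45,100,60),(85,255,255))
N,L,S,cc=cv2.connectedComponentsWithStats(m);i=1+S[1:,4].argmax();u,v=cc[i]
x,y=u-c['cx'],v-c['cy'];r=np.hypot(x,y);t=r/c['fx'];ray=np.array([np.sin(t)*x/r,np.sin(t)*y/r,np.cos(t)])
V=np.linalg.inv(np.array(c['view']));D=V[:3,:3]@ray;o=V[:3,3];print('button',S[i],(o+D*(43-o[2])/D[2]).round(1),'from',s['ee_pos'])
E
```

```text
t: 11.18
ee_pos: [515.4, -144.8, 169.7]
tool_rot: [0.001, 0.708, 0.706, 0.001]
force: [1.0, -0.0, -1.1]
gripper_width: 0.0
gripper_force: 0.0
t: 12.02
ee_pos: [514.9, 59.5, 168.4]
tool_rot: [0.0, 0.707, 0.707, -0.0]
force: [-0.1, -0.4, -0.4]
gripper_width: 0.1
gripper_force: 0.0
12.0667 [514.9  59.4 168.3] [1.6 0.6 0.5]
[262 227   7  16  85] [264.9 234.6] [ 478.3 -179.9  102.8] -133.2
[263 228   7  15  87] [266.4 235. ] [ 481.5 -182.8  101.9] -129.2
turned cw deg (mod 360) 355.99655647082704
button [ 238  163   37   36 1028] [515.9  61.9  43. ] from [514.91519208  59.43267587 168.33703508]
```

The wheel is at about 356° (0.07 rad short, within the 0.2 tolerance) and stands still. The wrist view puts the button at (516,62), so I'm well centred to press.

```bash
python3 -m creep '[1,1,1,15,0,0,0, 1,2,1,40,0,0,0, 1,2,1,65,0,0,0, 1,2,1,85,0,0,0, 1,2,1,100,0,0,0, 1,2,1,110,0,0,0, 1,2,1,117,0,0,0, 1,2,1,121,0,0,0, 1,2,1,123,0,0,0, 1,2,1,124,0,0,0]'
python3 -m creep '[1,0,0,1,0,0,0, 1,0,0,2,0,0,0, 1,0,0,3,0,0,0, 1,0,0,4,0,0,0, 1,0,0,5,0,0,0, 1,0,0,6,0,0,0, 1,0,0,7,0,0,0, 1,0,0,7,0,0,0, 1,0,0,7,0,0,0, 1,0,0,7,0,0,0]'
```

```text
t: 12.95
ee_pos: [516.4, 61.0, 44.6]
tool_rot: [0.0, 0.708, 0.707, 0.0]
force: [-0.3, 0.2, 0.5]
gripper_width: -0.2
gripper_force: 0.0
t: 13.78
ee_pos: [516.4, 61.2, 37.6]
tool_rot: [0.0, 0.707, 0.707, 0.0]
force: [2.2, -1.0, 4.2]
gripper_width: -0.1
gripper_force: 2.2
```

```bash
python3 -m creep '[1,0,0,0.5,0,0,0, 1,0,0,1,0,0,0, 1,0,0,1.3,0,0,0, 1,0,0,1.6,0,0,0, 1,0,0,1.6,0,0,0, 1,0,0,1.6,0,0,0, 1,0,0,1.6,0,0,0, 1,0,0,1.6,0,0,0, 1,0,0,1.6,0,0,0, 1,0,0,1.6,0,0,0]'
```

```text
t: 14.62
ee_pos: [516.5, 61.2, 36.9]
tool_rot: [0.0, 0.707, 0.707, 0.001]
force: [-1.4, -0.7, 12.0]
gripper_width: -0.1
gripper_force: 6.1
```

The force has jumped to 12 N at z=36.9, so the button is on its bottom stop. Lifting clear.

```bash
python3 -m creep '[1,0,0,-3,0,0,0, 1,0,0,-8,0,0,0, 1,0,0,-18,0,0,0, 1,0,0,-35,0,0,0, 1,0,0,-60,0,0,0, 1,0,0,-85,0,0,0, 1,0,0,-110,0,0,0, 1,0,0,-130,0,0,0, 1,0,0,-140,0,0,0, 1,0,0,-145,0,0,0]'
python3 -m creep '[1,20,-5,0,0,0,0, 1,40,-10,0,0,0,0, 1,60,-15,0,0,0,0, 1,80,-20,0,0,0,0, 1,100,-25,0,0,0,0, 1,110,-28,0,0,0,0, 1,115,-30,0,0,0,0, 1,115,-30,0,0,0,0, 1,115,-30,0,0,0,0, 1,115,-30,0,0,0,0]'
python3 cmp.py pics/s6.png
```

```text
t: 15.45
ee_pos: [516.0, 61.2, 182.1]
tool_rot: [0.0, 0.707, 0.707, 0.001]
force: [-0.5, -0.5, 0.2]
gripper_width: -0.2
gripper_force: 0.0
t: 16.28
ee_pos: [486.1, 175.4, 180.5]
tool_rot: [0.0, 0.708, 0.707, -0.0]
force: [-0.3, 0.8, 0.3]
gripper_width: -0.1
gripper_force: 0.0
16.3333 [486.2 175.3 180.6] [ 0.7 -0.  -0.2]
[262 227   7  16  85] [264.9 234.6] [ 478.3 -179.9  102.8] -133.2
[263 228   7  15  85] [266.4 234.9] [ 481.3 -182.7  102.5] -129.4
turned cw deg (mod 360) 356.13006381880416
```

View pics/s6.png

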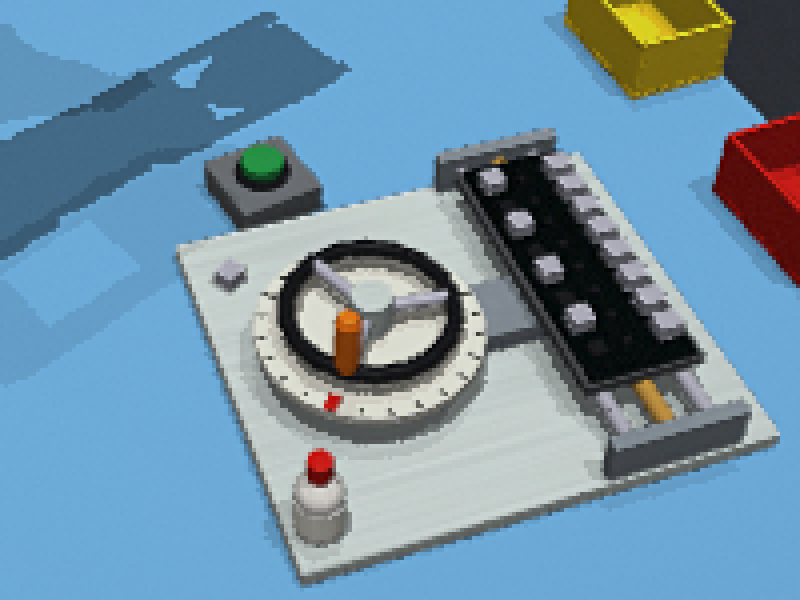

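The handle at (348,343) is back beside the red mark, the button at (263,163) is up, the loose things nearby are where they were, and the arm is clear. Handing in.

```bash
python3 -c "
from plant import bot
print(bot.sign_off())"
```

```text
the job is handed in; nothing more can be done
None
```

I handed the job in with the wheel about 4° (0.07 rad) short of a full clockwise turn by camera, inside the 0.2 rad tolerance; the green button was pressed to its stop and sprang back up, the arm was clear, and the loose things near the wheel stood unmoved; no verdict was returned.

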